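Back off the retaining ring of the larger window cell by fingertip

TASK

Loosen the knurled retaining ring of the larger of the two window cells with a fingertip, without gripping it: drag its ridged rim round anticlockwise (seen from above) until the black line on the ring has come round to the black pointer on the flange for the second time, and leave it there, line and pointer in line. Press gently, do not screw the ring back down tight or run it on well past that second meeting, do not touch the glass window, and do not turn the smaller cell's ring. Pick nothing up and leave the things standing around where they are.

Things in the scene. Friction and masses are not known exactly. Their poses are not given: they have to be found in the camera images.
- large_cell: LARGER of two window cells: round grey metal fitting fixed to the bench, axis vertical. Flange 148 mm across, 12 mm high, with four screws and a 16 mm thick side stub; on top a bright knurled retaining ring round a glass window. Place and heading vary; it may stand left or right of the smaller one. Origin: axis, at bench height; its -x axis points from the axis to the pointer.
- large_cell_center (a point): on the axis of the larger cell, level with its ring's top (46 mm above the bench). Ring: 100 mm outside, 60 mm bore, from 28 to 46 mm above the bench; 30 ridges (12 degrees apart, 5 mm wide, about 2 mm proud) cross its flat top (radius 36 to 50 mm) and run down its side. A black index line stands in place of one ridge, level with the others.
- large_pointer (a point): top of the black pointer bar on the larger cell's flange, 63 mm from the axis, just outside the ring; the bar is 20 x 9 mm, lies radially, and its top is 20 mm above the bench, below the ring.
- large_line (a point): the black index line (9 mm wide, radial) on the top of the larger ring, 40 mm from the axis, 46 mm above the bench; it turns with the ring.
- large_ring (a joint): angle of the larger ring, rad, over several turns; grows as it loosens (anticlockwise from above). 0: tight, line at the pointer; starts at 0.9 to 5.2; line meets the pointer first at 6.28, again at 12.57. Does not rise. Stiff (about 0.06 to 0.1 Nm), stays where left; a shut fingertip pressing lightly on its ridged top, 41 mm from the axis, and circling with it drags it round.
- large_glass: the larger cell's glass window, a 58 mm disc, 14 mm thick, in the ring's bore, its top 41 mm above the bench, only 5 mm below the ring's top; origin at the centre of its underside. Not to be touched.
- small_cell_center (a point): on the axis of the SMALLER window cell, level with its ring's top (46 mm above the bench). The same kind of fitting with a 108 mm flange and a knurled ring 68 mm outside. To be left alone.
- small_line (a point): the black index line on the top of the smaller ring, 26 mm from its axis; it must stay where it is.
- vial: loose bystander: capped glass sample vial, 27 mm across, 59 mm tall, standing; between the two cells, nearest the robot; origin at the centre of its underside. Not to be disturbed.
- weight: loose bystander: knobbed calibration weight, 28 mm across, 35 mm tall; between the two cells; origin at the centre of its underside. Not to be disturbed.
- stopper: loose bystander: rubber stopper, 32 mm across, 28 mm tall; between the two cells, farthest from the robot; origin at the centre of its underside. Not to be disturbed.
- spanner: loose bystander: flat open-ended spanner, 177 x 30 x 6 mm, lying; near the front edge, right; origin at the centre of its underside. Not to be disturbed.
- screwdriver: loose bystander: screwdriver, 197 mm long, 29 mm thick, lying; near the front edge, left; origin at the centre of its underside. Not to be disturbed.
- petri: loose bystander: petri dish, 63 mm across, 15 mm high; left side; origin at the centre of its underside. Not to be disturbed.
- crucible: loose bystander: small white crucible, 40 mm across, 30 mm high; right side; origin at the centre of its underside. Not to be disturbed.

How it is judged:
On the way, in this order (a step that is already met when the one before it is completed fails the run):
1. the line has passed the pointer once (value of joint large_ring above 6.28319 rad), for 0.1 s.
2. the line is at the pointer for the second time (value of joint large_ring between 12.3064 and 12.8264 rad), for 0.1 s.
At the end, for the whole second after the job is handed in: the larger ring rests within 0.26 rad (15 degrees) of the second meeting of line and pointer (joint value 12.57), not turning; the smaller ring is unturned (its line within 6 mm of its start); and the bystanders stand within 20 mm of where they were (all of step 2 and velocity of joint large_ring between -0.1 and 0.1 rad/s and distance of each of vial, weight, stopper, spanner, screwdriver, petri, crucible from where it was at the start of the episode below 0.02 m and distance of small_line from where it was at the start of the episode below 0.006 m); the robot touches nothing.
It fails at once if the larger ring is tightened back to its stop, or run on more than 50 degrees past the second meeting (value of joint large_ring below 0.35 rad or value of joint large_ring above 13.4664 rad).
It fails at once if the glass window is touched (contact force between the fingers and large_glass above 1 N).
It fails at once if the fingertip presses on the ring with more than 40 N (contact force between the fingers and large_cell above 40 N).
It fails at once if the smaller cell's ring is turned (distance of small_line from where it was at the start of the episode above 0.006 m).
It fails at once if a bystander is lifted or pushed away (distance of any of vial, weight, stopper, spanner, screwdriver, petri, crucible from where it was at the start of the episode above 0.02 m).
It also fails if it takes over 72 s, if anything falls off the work surface, if the arm or the gripper's body presses on something with over 40 N, if the wrist force passes 120 N, or if a joint passes its speed limit or range.

ROBOT

A 6-joint arm with a two-finger parallel gripper is mounted at the origin on a cart in front of the work surface, level with it; the furniture and walls round the work are solid. World frame = base frame: x ahead of the robot, y to its left, z up, the work surface at z = 0. Lengths are in m, angles in rad, forces in N, time in s.
With the tool pointing down it reaches from about 0.3 to 0.775 m from the base axis. Payload 14.6 kg.
Tool frame: the origin (TCP) lies at the centre of the arm's flange, where the gripper is bolted on; the fingertips stand 199 mm ahead of it and the grasp point (between the pads) lies ctrl.tcp_to_grasp ahead of it (ctrl.tcp_to_grasp is the distance from the TCP to the grasp point, in m); z points along the fingers, y is the line along which they close (so a half turn about z gives the same grasp; the last joint's range is limited). The gripper opens to 94 mm and grips with 3 to 60 N. Pads are 16 mm wide; open, the fingers measure 119 mm over their backs; the gripper's body (75 mm by 177 mm) begins 78 mm behind the grasp point.
Start: joints at [-1.19, 0.3, 1.521, -0, 1.321, -0.067], TCP at [0.238, -0.496, 0.405] pointing down, gripper open.
Joint ranges: [-3.03, 3.03], [-0.79, 2.21], [0.23, 2.52], [-1.04, 4.18], [0, 3.07], [-2.55, 2.55]. Speed limits (rad/s): [2.22, 2.22, 2.57, 3.14, 3.14, 3.14].

INTERFACE

Orientations are given as [roll, pitch, yaw] about the fixed x, y, z axes, in that order (R = Rz(yaw) Ry(pitch) Rx(roll)).
In Python, from station import ctrl gives the robot as it stands. The module is installed in compiled form; this text tells all that it offers.
- The arm moves only by the shell command python3 -m jog 'ROWS' [OPENING] [FORCE]. ROWS is JSON, a list of rows, each a list of 6 numbers: the shift along the tool's x, y, z in cm, then the turn, a rotation vector about the tool's x, y, z in rad. In form: [[tx, ty, tz, ax, ay, az], ...]. A call has 1 to 8 rows; each row is the pose to reach, as a shift and turn from the pose commanded when the call began, along the tool's axes at that moment; what a row does not reach only later rows make up. A row lasts 1/10 s, in which the tool goes at most 50 mm and 8.59 degrees, less where a joint would pass 70% of its speed; a pose out of reach is approached as far as the arm can. A call with a gripper value outside its range is refused whole. OPENING is the opening in per cent of the stroke, from 0 (shut) to 100 (fully open), set as the call begins (- or left out, the last holds). The fingers move at their own pace and stop on an object; FORCE is the grip in N (left out, the last holds). Time passes only in rows, so rows that repeat a pose let the fingers close. It gives the time, the measured TCP pose, the force, the opening and the grip force at its end, in the units of the state.
- ctrl.get_obs(): the state, without advancing time (a new reading comes with each control period).
- ctrl.camera(name): name is "scene" or "top"; returns a dict with "img" (400x640x3 uint8, blue, green, red), "intrinsics" (3x3 intrinsics, pixels), "R" (3x3) and "t" (3): a world point X has camera coordinates R X + t. Camera axes: x right, y down, z forward; pixel columns grow to the right and rows downward; lengths in m; the calibration is good to about 2 mm. A picture is of the moment at which its call begins. There is no depth.
- ctrl.hand_in(): hands the job in; it is judged then, once.
The state is a dict: "time_s": time; "qpos": joint angles; "joint_vel": joint speeds; "tau": joint torques, N m; "ee_pos": TCP position; "eef_rot": TCP orientation; "force": force on the tool from outside, world axes, zero at the start; "moment": the same for the moment, N m; "grip_width": finger opening in m; "grip_force": force on a finger pad.
Only numpy, scipy, OpenCV 4.12 (cv2) and the standard library are available. Lean on these libraries where they do the work, as an engineer would, in place of code of your own. Each camera call takes 0.05 s, during which the arm holds its last target. There are 200 camera calls.

## Working session

There is one attempt and no reset: what is moved stays moved. The work goes in short steps, Python scripts to look and compute and a shell command to move; the robot and the scene stay as the last step left them, time stands still between calls to the robot, and variables do not carry over. Pictures are saved under pics/ and viewed, at most 10 in all, crops included, and the job is handed in when it is done.

```bash
mkdir -p pics; python3 - <<'E'
from station import ctrl
import cv2,numpy as np
for n in("top","scene"):
    c=ctrl.camera(n);cv2.imwrite(f"pics/{n}0.png",c["img"]);np.savez(f"{n}0.npz",**c)
    print(n,c["intrinsics"].tolist(),np.round(c["R"],4).tolist(),c["t"], -c["R"].T@c["t"])
o=ctrl.get_obs();print(o,ctrl.tcp_to_grasp)
E
```

```text
top [[448.21615769595024, 0.0, 322.1069007076319], [0.0, 448.21615769595024, 206.440876800907], [0.0, 0.0, 1.0]] [[0.0034, -0.9996, -0.0278], [-0.9985, -0.0019, -0.0539], [0.0538, 0.0279, -0.9982]] [0.01443053 0.50105338 1.40876913] [ 0.42447381 -0.02393747  1.43357671]
scene [[494.0955982118716, 0.0, 326.89562606713446], [0.0, 494.0955982118716, 198.96335376304168], [0.0, 0.0, 1.0]] [[-0.7852, -0.6192, 0.0024], [-0.3264, 0.4106, -0.8514], [0.5262, -0.6693, -0.5245]] [0.40321121 0.22175532 1.00202985] [-0.13829844  0.8292956   0.71341494]
{'time_s': 0.1, 'qpos': array([-1.18960976e+00,  3.00426258e-01,  1.52149682e+00,  1.27095936e-05,
        1.32072190e+00, -6.65782014e-02]), 'joint_vel': array([-1.05232966e-05, -7.48466599e-04, -1.06932933e-03,  1.25336846e-04,
       -2.69112210e-04, -1.16407618e-03]), 'tau': array([ 1.25585902e-03, -5.32641721e+01, -3.53283942e+01,  7.09447078e-02,
        2.35047826e-02, -5.14225906e-05]), 'ee_pos': array([ 0.23812358, -0.49575305,  0.40414647]), 'eef_rot': array([-3.14054348e+00, -8.22938611e-05,  4.47761574e-01]), 'force': array([ 0.23526286, -0.77487395, -0.13712937]), 'moment': array([-0.02448106, -0.07091591, -0.03457831]), 'grip_force': 0.0, 'grip_width': 0.09441139631330302} 0.1804
```

View pics/top0.png

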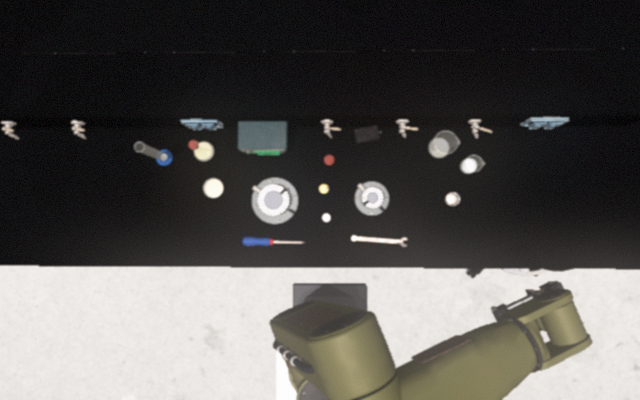

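View pics/scene0.png

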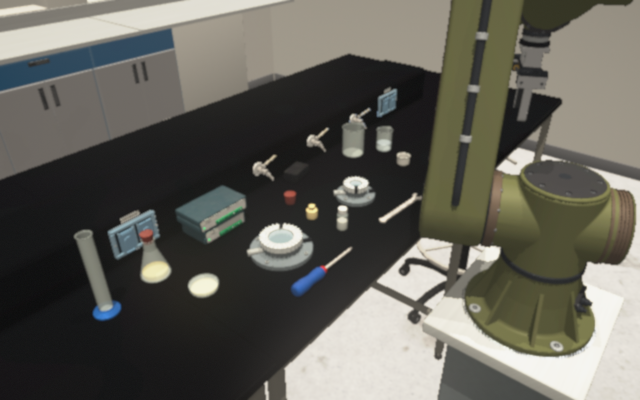

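The large cell is on the left, at about (274,200) in the top view and (280,242) in the scene view. The small cell is at (372,198) in the top view. I'll zoom in and measure.

```bash
cat > h.py <<'E'
import numpy as np,cv2
def ray(c,u,v,z):
    K,R,t=c["intrinsics"],c["R"],c["t"];C=-R.T@t
    d=R.T@np.linalg.solve(K,[u,v,1.]);return C+d*(z-C[2])/d[2]
def proj(c,X):
    p=c["intrinsics"]@(c["R"]@np.array(X)+c["t"]);return p[:2]/p[2]
def crop(c,u,v,h,s):
    return cv2.resize(c["img"][v-h:v+h,u-h:u+h],None,fx=s,fy=s,interpolation=cv2.INTER_CUBIC)
E
python3 - <<'E'
from h import *
T=dict(np.load("top0.npz"));S=dict(np.load("scene0.npz"))
cv2.imwrite("pics/c0.png",np.hstack([crop(T,274,200,30,6.6),crop(S,281,243,40,4.95)]))
g=cv2.cvtColor(T["img"],cv2.COLOR_BGR2GRAY)
m=np.zeros_like(g);m[170:232,245:305]=(g[170:232,245:305]>60)*255
cs,_=cv2.findContours(m,cv2.RETR_EXTERNAL,cv2.CHAIN_APPROX_NONE)
c=max(cs,key=cv2.contourArea);h=cv2.convexHull(c)
(x,y),r=cv2.minEnclosingCircle(c);print(x,y,r,cv2.fitEllipse(h),ray(T,x,y,.012))
m2=np.zeros_like(g);m2[170:232,245:305]=(g[170:232,245:305]>185)*255
cs,_=cv2.findContours(m2,cv2.RETR_EXTERNAL,cv2.CHAIN_APPROX_NONE)
c=max(cs,key=cv2.contourArea);e=cv2.fitEllipse(cv2.convexHull(c));print(e,ray(T,*e[0],.046))
E
```

```text
273.1548767089844 199.8274383544922 25.60050392150879 ((273.89483642578125, 200.0712432861328), (48.27346420288086, 50.119930267333984), 107.79045104980469) [0.5219404  0.17206147 0.012     ]
((274.24114990234375, 200.1307373046875), (42.610286712646484, 44.567291259765625), 124.15734100341797) [0.51866791 0.16397169 0.046     ]
```

View pics/c0.png

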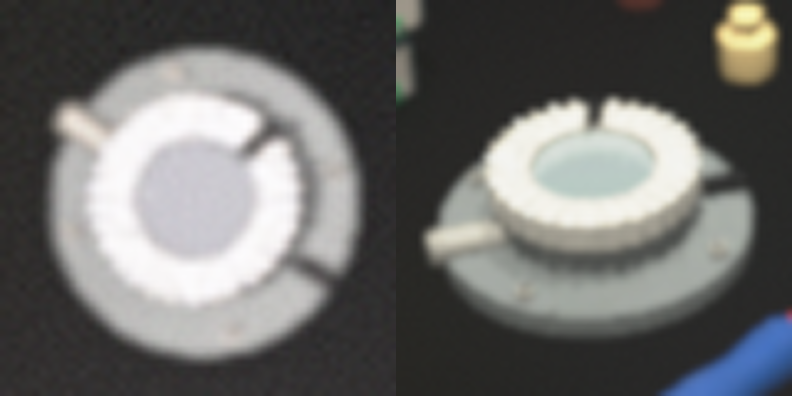

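The zoomed top crop (6.6x, origin at 244,170) shows:
- ring centre at about (195,198)
- line at (262,138)
- pointer at (318,275)
- stub at (75,120)

So the line sits about 75° anticlockwise of the pointer. I'll refine the centre next.

```bash
cat >> h.py <<'E'
from scipy.optimize import least_squares
def edgefit(c,ctr,z,R0,lo=4,thr=None):
    "fit world circle radius R0 at height z: radial sampling in world, strongest fall of grey outward"
    g=cv2.GaussianBlur(cv2.cvtColor(c["img"],cv2.COLOR_BGR2GRAY),(0,0),.7).astype(np.float32)
    ctr=np.array(ctr[:2])
    for _ in range(4):
        P=[];rr=np.arange(R0-.010,R0+.010,.0005)
        for a in np.arange(0,2*np.pi,.05):
            X=np.c_[ctr[0]+rr*np.cos(a),ctr[1]+rr*np.sin(a),rr*0+z]
            uv=np.array([proj(c,x) for x in X],np.float32)
            s=cv2.remap(g,uv[None,:,0],uv[None,:,1],cv2.INTER_LINEAR)[0]
            d=-np.gradient(s);i=d.argmax()
            if d[i]>1 and 0<i<len(rr)-1:P.append(X[i,:2])
        P=np.array(P)
        f=least_squares(lambda p:np.hypot(*(P-p[:2]).T)-p[2],[*ctr,R0],loss="soft_l1",f_scale=.001)
        ctr=f.x[:2]
    return f.x,len(P)
E
python3 - <<'E'
from h import *
T=dict(np.load("top0.npz"));S=dict(np.load("scene0.npz"))
for n,c in(("top",T),("scene",S)):
    print(n,"flange",edgefit(c,(.52,.166),.012,.074),"ring",edgefit(c,(.52,.166),.046,.050))
px=lambda x,y:(244+x/6.6-.42,170+y/6.6-.42)
L=ray(T,*px(262,138),.046);P=ray(T,*px(318,275),.020)
for ctr in((.520,.166),):
    a=lambda q:np.arctan2(q[1]-ctr[1],q[0]-ctr[0])
    print(L,P,np.hypot(*(L[:2]-ctr)),np.hypot(*(P[:2]-ctr)),a(L),a(P),(a(L)-a(P))%(2*np.pi))
E
```

```text
top flange (array([0.52081496, 0.1681305 , 0.07449459]), 125) ring (array([0.52040697, 0.16830926, 0.04887929]), 126)
scene flange (array([0.51839439, 0.16762605, 0.07457679]), 109) ring (array([0.51639671, 0.16874581, 0.05027062]), 126)
[0.54880905 0.13600571 0.046     ] [0.48526966 0.11155351 0.02      ] 0.0415886827402829 0.06458031439491732 -0.8055513900586087 -2.138604308365613 1.3330529183070043
```

```bash
python3 -m jog '[[0,0,0,0,0,0.14],[5,-4,0,0,0,0.28],[9,-8,0,0,0,0.42],[13,-11,0,0,0,0.447],[17,-14.5,0,0,0,0.447],[21,-18,0,0,0,0.447],[24.5,-21,0,0,0,0.447],[28,-24,0,0,0,0.447]]' 0 10
```

```text
time_s: 0.9
ee_pos: [0.3792, -0.1735, 0.4047]
eef_rot: [3.142, -0.0, 0.0]
force: [0.7, 0.2, -0.2]
grip_width: 0.0335
grip_force: 0.0
```

```bash
python3 -m jog '[[2.2,-4.2,0,0,0,0],[4.4,-8.4,0,0,0,0],[6.6,-12.6,2,0,0,0],[8.8,-16.8,4,0,0,0],[11,-21,6,0,0,0],[13.2,-25.2,8,0,0,0],[15.4,-29.5,10.5,0,0,0],[18.1,-34.1,13,0,0,0]]' && python3 -m jog '[[0,0,0,0,0,0],[0,0,0,0,0,0]]'; python3 - <<'E'
from h import *
from station import ctrl
T=ctrl.camera("scene");cv2.imwrite("pics/c1.png",crop(T,281,225,60,6))
E
```

```text
time_s: 1.7
ee_pos: [0.5515, 0.1526, 0.2815]
eef_rot: [3.141, 0.001, 0.001]
force: [0.6, -1.4, 1.2]
grip_width: 0.0006
grip_force: 0.0
time_s: 1.9
ee_pos: [0.551, 0.1511, 0.2818]
eef_rot: [3.141, 0.002, 0.002]
force: [0.1, -1.3, 0.3]
grip_width: 0.0007
grip_force: 0.0
```

View pics/c1.png

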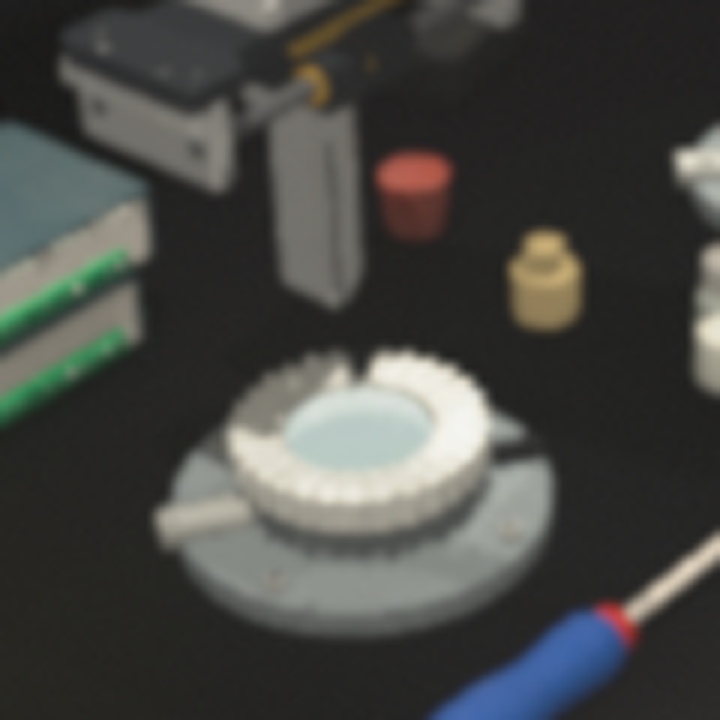

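The shut finger hangs over the far part of the ring, its tip at about (335,300), just right of the red stopper's far side and clear of everything. The last move stopped short, so I'll align and descend.

```bash
python3 -m jog '[[0.9,-1.7,0,0,0,0],[0.9,-1.7,1.0,0,0,0],[0.9,-1.7,2.0,0,0,0],[0.9,-1.7,3,0,0,0],[0.9,-1.7,3.3,0,0,0],[0.9,-1.7,3.3,0,0,0]]' && python3 -m jog '[[0,0,0.1,0,0,0],[0,0,0.2,0,0,0],[0,0,0.2,0,0,0]]' &&  python3 -m jog '[[0,0,0.1,0,0,0],[0,0,0.1,0,0,0]]'
```

```text
time_s: 2.55
ee_pos: [0.56, 0.1672, 0.2492]
eef_rot: [3.141, 0.001, 0.0]
force: [-0.0, -0.1, 0.8]
grip_width: 0.0003
grip_force: 0.0
time_s: 2.85
ee_pos: [0.5601, 0.1677, 0.248]
eef_rot: [-3.142, -0.0, 0.001]
force: [-0.0, 0.3, -0.7]
grip_width: 0.0006
grip_force: 0.0
time_s: 3.05
ee_pos: [0.5601, 0.1677, 0.2468]
eef_rot: [-3.142, -0.0, 0.001]
force: [0.6, 0.1, 0.7]
grip_width: 0.0003
grip_force: 0.0
```

```bash
python3 -m jog '[[0,0,0.1,0,0,0],[0,0,0.1,0,0,0]]' && python3 -m jog '[[0,0,0.05,0,0,0],[0,0,0.05,0,0,0]]' &&  python3 -m jog '[[0,0,0.05,0,0,0],[0,0,0.05,0,0,0]]'
```

```text
time_s: 3.25
ee_pos: [0.5601, 0.1677, 0.2457]
eef_rot: [3.142, 0.0, 0.001]
force: [-0.3, -0.1, 1.1]
grip_width: 0.0004
grip_force: 0.0
time_s: 3.45
ee_pos: [0.5602, 0.1677, 0.2454]
eef_rot: [-3.142, -0.0, 0.001]
force: [-0.7, -0.2, 1.3]
grip_width: 0.0006
grip_force: 0.6
time_s: 3.65
ee_pos: [0.5602, 0.1677, 0.2452]
eef_rot: [-3.142, -0.0, 0.001]
force: [-1.8, -0.1, 5.2]
grip_width: 0.0003
grip_force: 2.6
```

```bash
python3 -m jog '[[0,0,0.05,0,0,0],[0,0,0.05,0,0,0]]' && python3 -m jog '[[0,0,0.05,0,0,0],[0,0,0.05,0,0,0]]'
```

```text
time_s: 3.85
ee_pos: [0.5602, 0.1677, 0.2451]
eef_rot: [-3.142, -0.001, 0.001]
force: [-3.5, -1.3, 8.6]
grip_width: 0.0008
grip_force: 4.6
time_s: 4.05
ee_pos: [0.5602, 0.1677, 0.245]
eef_rot: [-3.141, -0.001, 0.001]
force: [-5.5, -1.8, 13.3]
grip_width: 0.0007
grip_force: 6.7
```

```bash
python3 -m jog '[[-0.06,-0.71,0,0,0,0],[-0.25,-1.40,0,0,0,0],[-0.55,-2.05,0,0,0,0],[-0.96,-2.64,0,0,0,0],[-1.46,-3.14,0,0,0,0],[-2.05,-3.55,0,0,0,0]]'; python3 - <<'E'
from h import *
from station import ctrl
T=ctrl.camera("scene");cv2.imwrite("pics/c2.png",crop(T,281,230,50,7))
E
```

```text
time_s: 4.65
ee_pos: [0.5401, 0.2034, 0.2452]
eef_rot: [-3.141, -0.004, 0.001]
force: [2.6, -1.7, 8.7]
grip_width: 0.0004
grip_force: 4.3
```

View pics/c2.png

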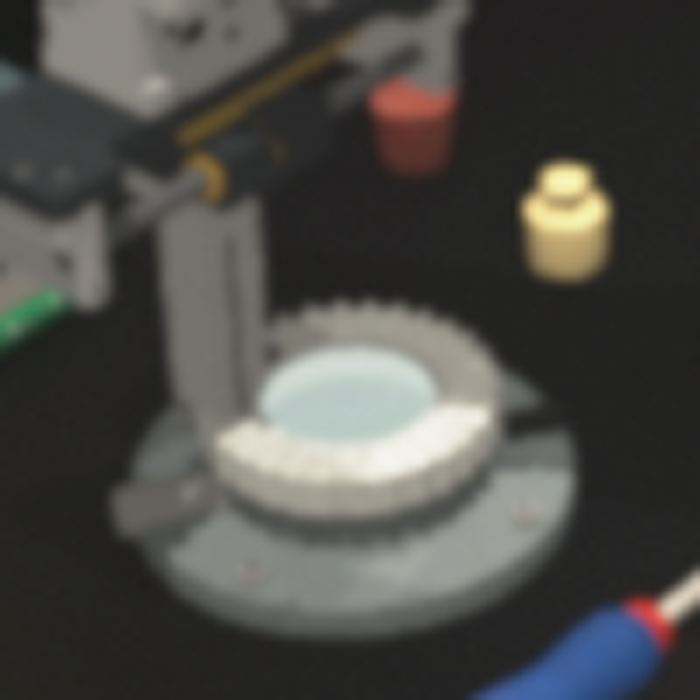

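The ring follows: the line has come round to about (270,345), next to the finger, as expected. I'll tabulate the offsets for quarter turns.

```bash
python3 - <<'E'
import numpy as np
for f in(60,150,240,330):
    a=np.radians(f+11.25*np.arange(9));print(f,[(round(4.1*(np.cos(t)-np.cos(a[0])),2),round(-4.1*(np.sin(t)-np.sin(a[0])),2)) for t in a[1:]])
E
```

```text
60 [(np.float64(-0.73), np.float64(-0.33)), (np.float64(-1.51), np.float64(-0.51)), (np.float64(-2.32), np.float64(-0.54)), (np.float64(-3.11), np.float64(-0.41)), (np.float64(-3.86), np.float64(-0.13)), (np.float64(-4.55), np.float64(0.3)), (np.float64(-5.13), np.float64(0.85)), (np.float64(-5.6), np.float64(1.5))]
150 [(np.float64(-0.33), np.float64(0.73)), (np.float64(-0.51), np.float64(1.51)), (np.float64(-0.54), np.float64(2.32)), (np.float64(-0.41), np.float64(3.11)), (np.float64(-0.13), np.float64(3.86)), (np.float64(0.3), np.float64(4.55)), (np.float64(0.85), np.float64(5.13)), (np.float64(1.5), np.float64(5.6))]
240 [(np.float64(0.73), np.float64(0.33)), (np.float64(1.51), np.float64(0.51)), (np.float64(2.32), np.float64(0.54)), (np.float64(3.11), np.float64(0.41)), (np.float64(3.86), np.float64(0.13)), (np.float64(4.55), np.float64(-0.3)), (np.float64(5.13), np.float64(-0.85)), (np.float64(5.6), np.float64(-1.5))]
330 [(np.float64(0.33), np.float64(-0.73)), (np.float64(0.51), np.float64(-1.51)), (np.float64(0.54), np.float64(-2.32)), (np.float64(0.41), np.float64(-3.11)), (np.float64(0.13), np.float64(-3.86)), (np.float64(-0.3), np.float64(-4.55)), (np.float64(-0.85), np.float64(-5.13)), (np.float64(-1.5), np.float64(-5.6))]
```

```bash
python3 -m jog '[[-0.73,-0.33,0.03,0,0,0],[-1.51,-0.51,0.03,0,0,0],[-2.32,-0.54,0.03,0,0,0],[-3.11,-0.41,0.03,0,0,0],[-3.86,-0.13,0.03,0,0,0],[-4.55,0.3,0.03,0,0,0],[-5.13,0.85,0.03,0,0,0],[-5.6,1.5,0.03,0,0,0]]'
```

```text
time_s: 5.5
ee_pos: [0.4839, 0.1885, 0.245]
eef_rot: [-3.14, -0.004, 0.001]
force: [1.5, 2.8, 11.3]
grip_width: 0.0005
grip_force: 5.6
```

```bash
python3 -m jog '[[-0.33,0.73,0,0,0,0],[-0.51,1.51,0,0,0,0],[-0.54,2.32,0,0,0,0],[-0.41,3.11,0,0,0,0],[-0.13,3.86,0,0,0,0],[0.3,4.55,0,0,0,0],[0.85,5.13,0,0,0,0],[1.5,5.6,0,0,0,0]]'; python3 - <<'E'
from h import *
from station import ctrl
T=ctrl.camera("scene");cv2.imwrite("pics/c3.png",crop(T,281,230,50,7))
E
```

```text
time_s: 6.3
ee_pos: [0.4991, 0.1321, 0.2449]
eef_rot: [-3.141, -0.002, 0.001]
force: [-2.0, 4.4, 13.6]
grip_width: 0.0004
grip_force: 6.9
```

View pics/c3.png

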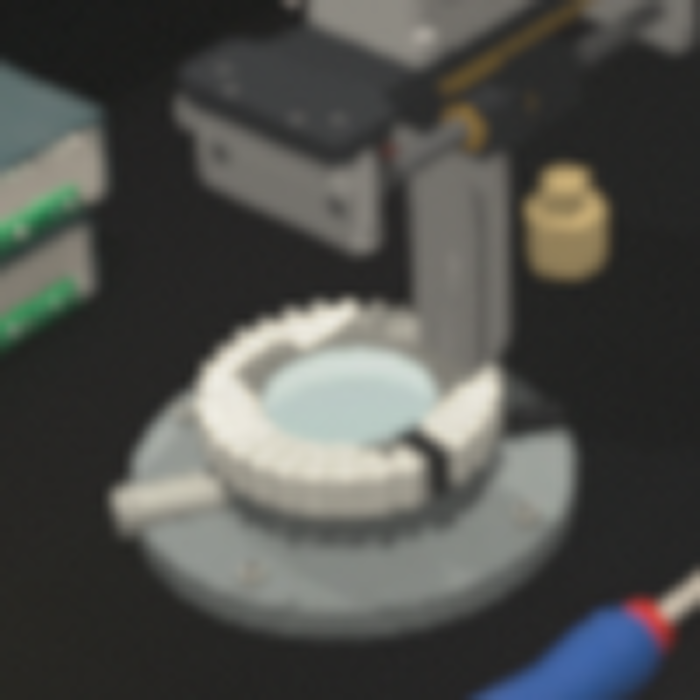

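The line is at crop (425,450), which is image pixel (291.7,244.3). The next quarters continue from here. I'll compute the line angle first.

```bash
cat >> h.py <<'E'
def lineang(S,u,v,z=.046,ctr=(.519,.168)):
    q=ray(S,u,v,z)[:2]-np.array(ctr)-np.array([-.0015,.0005]);return np.hypot(*q),np.degrees(np.arctan2(q[1],q[0]))%360
E
python3 -c "
from h import *
S=dict(np.load('scene0.npz'))
print(lineang(S,291.7-.4,244.3-.4))
print('line0',lineang(S,241+592/4.95-.4,203+115/4.95-.4),'ptr',lineang(S,241+722/4.95-.4,203+184/4.95-.4,.02))"
python3 -m jog '[[0.73,0.33,0,0,0,0],[1.51,0.51,0,0,0,0],[2.32,0.54,0,0,0,0],[3.11,0.41,0,0,0,0],[3.86,0.13,0,0,0,0],[4.55,-0.3,0,0,0,0],[5.13,-0.85,0,0,0,0],[5.6,-1.5,0,0,0,0]]'
```

```text
(np.float64(0.04383699772909995), np.float64(167.12542231798278))
line0 (np.float64(0.1899077661690602), np.float64(229.62687212724325)) ptr (np.float64(0.24863291428920375), np.float64(222.2925822350637))
time_s: 7.15
ee_pos: [0.5553, 0.1472, 0.2449]
eef_rot: [-3.142, -0.002, 0.001]
force: [-3.0, -1.7, 13.2]
grip_width: 0.0006
grip_force: 6.5
```

The line was at 167°, so it has turned 214° for 240° of finger travel. That leaves about 431° of ring travel from that look, one quarter of which is done. I'll do three more quarters and then look.

```bash
python3 -m jog '[[0.33,-0.73,0,0,0,0],[0.51,-1.51,0,0,0,0],[0.54,-2.32,0,0,0,0],[0.41,-3.11,0,0,0,0],[0.13,-3.86,0,0,0,0],[-0.3,-4.55,0,0,0,0],[-0.85,-5.13,0,0,0,0],[-1.5,-5.6,0,0,0,0]]' &&
python3 -m jog '[[-0.73,-0.33,0,0,0,0],[-1.51,-0.51,0,0,0,0],[-2.32,-0.54,0,0,0,0],[-3.11,-0.41,0,0,0,0],[-3.86,-0.13,0,0,0,0],[-4.55,0.3,0,0,0,0],[-5.13,0.85,0,0,0,0],[-5.6,1.5,0,0,0,0]]' && python3 -m jog '[[-0.33,0.73,0,0,0,0],[-0.51,1.51,0,0,0,0],[-0.54,2.32,0,0,0,0],[-0.41,3.11,0,0,0,0],[-0.13,3.86,0,0,0,0],[0.3,4.55,0,0,0,0],[0.85,5.13,0,0,0,0],[1.5,5.6,0,0,0,0]]'; python3 - <<'E'
from h import *
from station import ctrl
T=ctrl.camera("scene");U=ctrl.camera("top");cv2.imwrite("pics/c4.png",np.hstack([crop(T,281,230,40,5),crop(U,274,200,40,5)]))
S=dict(np.load('scene0.npz'))
print('line0',lineang(S,241+196/4.95-.4,203+115/4.95-.4),'ptr',lineang(S,241+326/4.95-.4,203+184/4.95-.4,.02))
E
```

```text
time_s: 7.95
ee_pos: [0.5401, 0.2033, 0.245]
eef_rot: [-3.141, -0.004, 0.001]
force: [2.4, -2.4, 11.2]
grip_width: 0.0005
grip_force: 5.4
time_s: 8.75
ee_pos: [0.4839, 0.1885, 0.245]
eef_rot: [-3.14, -0.004, 0.001]
force: [2.1, 2.4, 10.9]
grip_width: 0.0005
grip_force: 5.3
time_s: 9.55
ee_pos: [0.4991, 0.1321, 0.2449]
eef_rot: [-3.141, -0.002, 0.001]
force: [-2.2, 4.6, 13.8]
grip_width: 0.0003
grip_force: 6.9
line0 (np.float64(0.03689620997086176), np.float64(313.0874344934882)) ptr (np.float64(0.061567752122548086), np.float64(234.1539708967838))
```

View pics/c4.png

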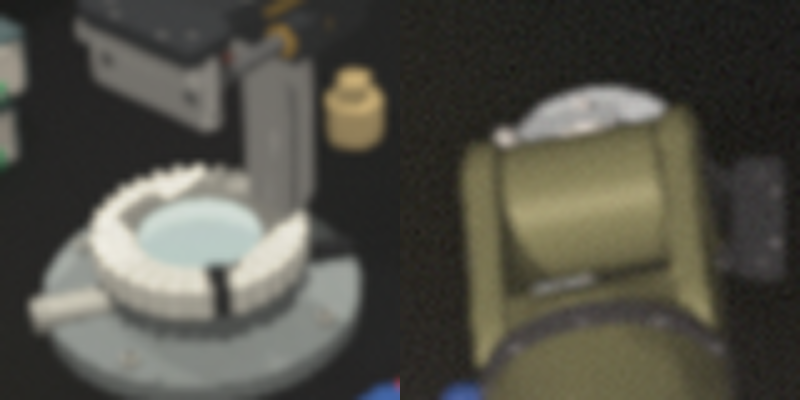

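The line is at crop (217,274), which is about image pixel (284.0,244.4), left of the finger. The top camera's view is blocked by the arm. Next I'll compute the angle and the rows.

```bash
python3 - <<'E'
from h import *
S=dict(np.load('scene0.npz'));print(lineang(S,284.0,244.4))
a=np.radians(240+11.25*np.arange(13));print([(round(4.1*(np.cos(t)-np.cos(a[0])),2),round(-4.1*(np.sin(t)-np.sin(a[0])),2)) for t in a[1:]])
E
python3 -m jog '[[0.73,0.33,0,0,0,0],[1.51,0.51,0,0,0,0],[2.32,0.54,0,0,0,0],[3.11,0.41,0,0,0,0],[3.86,0.13,0,0,0,0],[4.55,-0.3,0,0,0,0],[4.55,-0.3,0,0,0,0]]'
python3 - <<'E'
from h import *
from station import ctrl
T=ctrl.camera("scene");cv2.imwrite("pics/c5.png",crop(T,281,230,40,8))
E
```

```text
(np.float64(0.03776780280659016), np.float64(145.62853935780856))
[(np.float64(0.73), np.float64(0.33)), (np.float64(1.51), np.float64(0.51)), (np.float64(2.32), np.float64(0.54)), (np.float64(3.11), np.float64(0.41)), (np.float64(3.86), np.float64(0.13)), (np.float64(4.55), np.float64(-0.3)), (np.float64(5.13), np.float64(-0.85)), (np.float64(5.6), np.float64(-1.5)), (np.float64(5.93), np.float64(-2.23)), (np.float64(6.11), np.float64(-3.02)), (np.float64(6.14), np.float64(-3.82)), (np.float64(6.01), np.float64(-4.61))]
time_s: 10.35
ee_pos: [0.5451, 0.1356, 0.245]
eef_rot: [-3.141, -0.004, 0.001]
force: [1.5, 0.6, 12.5]
grip_width: 0.0007
grip_force: 6.1
```

View pics/c5.png

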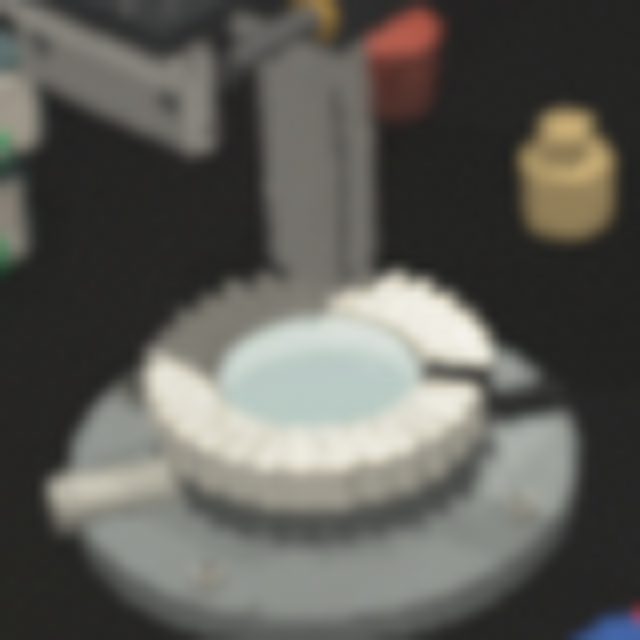

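The line's top face is at crop (458,371), image (297.8,236.0). The pointer is at crop (535,400), image (307.5,239.6), so they are close to in line. I'll compute both angles.

```bash
python3 - <<'E'
from h import *
S=dict(np.load('scene0.npz'))
for u in(-1,0,1):print(lineang(S,297.8+u,236),lineang(S,297.8,236+u),lineang(S,307.5+u,239.6,.02),lineang(S,307.5,239.6+u,.02))
E
```

```text
(np.float64(0.038486309899367965), np.float64(212.33294636532514)) (np.float64(0.040379202914833094), np.float64(218.18288283909075)) (np.float64(0.06182856664118437), np.float64(234.74269172236413)) (np.float64(0.06517352754582745), np.float64(237.55065020398007))
(np.float64(0.04076874999430152), np.float64(212.67674350462048)) (np.float64(0.04076874999430152), np.float64(212.67674350462048)) (np.float64(0.06409690923560575), np.float64(234.1509077228605)) (np.float64(0.06409690923560575), np.float64(234.1509077228605))
(np.float64(0.04305254037122251), np.float64(212.9840816493132)) (np.float64(0.04152030287299793), np.float64(207.35373219069226)) (np.float64(0.06637165944601316), np.float64(233.59962311693852)) (np.float64(0.06325736575803367), np.float64(230.66832240600945))
```

The line is at 213° and the pointer at about 235–238°, so about 23° of turning remain. I'll do two rows more, lift, and back away to get a clear top view.

```bash
python3 -m jog '[[0.58,-0.55,0,0,0,0],[1.05,-1.2,0,0,0,0],[1.05,-1.2,0,0,0,0]]' && python3 -m jog '[[0,0,-0.2,0,0,0],[0,0,-1,0,0,0],[0,0,-3,0,0,0],[0,0,-6,0,0,0],[0,3,-9,0,0,0],[0,7,-9,0,0,0],[0,11,-9,0,0,0],[0,15,-9,0,0,0]]' && python3 -m jog '[[0,4,0,0,0,0],[0,8,0,0,0,0],[0,12,0,0,0,0],[0,16,0,0,0,0],[0,20,0,0,0,0],[0,20,0,0,0,0]]'
python3 - <<'E'
from h import *
from station import ctrl
T=ctrl.camera("scene");U=ctrl.camera("top");cv2.imwrite("pics/c6.png",np.hstack([crop(U,274,200,30,6.6),crop(T,281,243,40,4.95)]))
E
```

```text
time_s: 10.7
ee_pos: [0.5554, 0.1478, 0.245]
eef_rot: [-3.141, -0.003, 0.001]
force: [0.6, 1.5, 11.9]
grip_width: 0.0007
grip_force: 5.8
time_s: 11.5
ee_pos: [0.5544, -0.0043, 0.3341]
eef_rot: [3.142, -0.0, 0.001]
force: [1.6, -0.2, 0.1]
grip_width: 0.0003
grip_force: 0.0
time_s: 12.1
ee_pos: [0.5543, -0.2067, 0.3336]
eef_rot: [3.141, 0.0, -0.003]
force: [-0.7, 1.1, -0.1]
grip_width: 0.0008
grip_force: 0.0
```

View pics/c6.png

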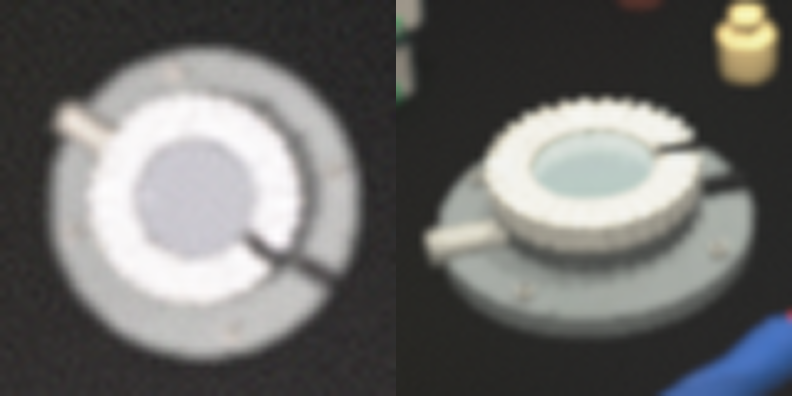

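The line, at top crop (265,248), and the pointer, at (318,275), agree to within about 3–5°. The count is right for the second meeting: roughly 75° at the start, then 289°, 628° and 720°. The arm is clear, so I'm handing in.

```bash
python3 -c "
from station import ctrl
print(ctrl.hand_in())"
```

```text
the job is handed in; nothing more can be done
None
```

I dragged the larger ring anticlockwise to the second meeting of line and pointer, left them in line to within about 5° in the last picture, kept the forces I read at 14 N or less, and handed the job in; no verdict was returned.

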